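# Pin the clamp arm with the T-pin

### The job

Lock the clamp's arm with the steel T-pin: draw the pin out of its bay in the wooden rack, lay it level in the pair of V-rests and let go, then take it again near its crossbar and put its plain end through the eye in the clamp's ears until the crossbar is fully home against the ear. The angle plate stands close by one side of the clamp, so the pin must go in from the other side. Do not disturb the angle plate, the small wooden case, the file or the black can.

Things in the scene. Friction and masses are not known exactly. Their poses are not given: they have to be found in the camera images.
- pin: Loose steel T-pin, 0.16 kg: round shank 16 mm thick, 150 mm long, nose tapered over the last 11 mm; round crossbar 16 mm thick, 50 mm long at its other end. Origin on the shank axis at the crossbar's inner face; shank along -x (nose at x = -150 mm), crossbar at x = 0 to 16 mm, along y. Starts level in a rack bay, plain end sticking out 65 to 85 mm, crossbar inside under the roof.
- pin_tip (a point): Nose end of the T-pin, on its axis.
- pin_mid (a point): Middle of the T-pin's shank, on its axis, 75 mm from the crossbar.
- rack: Fixed wooden rack, x -52 to +60 mm, 172 mm wide, 88 mm high; origin on the table. Two bays open to -x, centred on y = -40 and +40 mm, 68 mm wide, floor 40 mm and roof underside 78 mm above the table; free space below the ends that stick out (the pin's axis is 48 mm above the table). One bay holds the T-pin, the other the file.
- vrest: Fixed pair of steel V-rests on a 70 x 90 mm base; origin on the table under the middle of the pair. The Vs (90 degrees, 12 mm thick, at y = -24 and +24 mm, rims 49 mm high, 14 mm either side) carry a bar along the body's y axis; the T-pin lies in them with its axis 50 mm above the table.
- clamp: Fixed clamp on a 110 x 90 mm base. Two grey ears, 50 mm wide (x), 104 mm high, outer faces at y = -25 and +25 mm, with the arm's tongue between them. One round eye, 20 mm in diameter (22 in the tongue), runs through all three along y. The arm reaches to +x over a workpiece (to x = 125 mm, 97 mm high). Origin on the table under the eye.
- clamp_eye (a point): Centre of the clamp's eye, midway between the two ears, 75 mm above the table; the eye runs along the clamp's y axis.
- angle_plate: Bystander: loose iron angle plate, 0.9 kg, 70 mm wide (x), upright 100 mm high, 12 mm thick at its origin (on the table), 51 mm foot to its +y. Stands across the eye's line on the clamp's +y or -y side, about 165 mm from the eye: the 166 mm long pin does not fit between it and the ear, but its tip, 100 mm out on that side when home, does.
- case: Bystander: loose low wooden case, 70 x 50 x 29 mm, on the other side of the clamp, below the eye's line. Origin at the middle of its underside.
- file: Bystander: loose flat file in the other bay of the rack, blade inside, wooden handle 80 mm long and 25 mm thick sticking out in front. Blade along its x axis, handle at its -x end (x = -171 to -91 mm); origin on the bay floor.
- can: Bystander: loose black can with a pale top, 60 mm in diameter, 100 mm high. Origin at the middle of its underside.
Not all that is in view belongs to the job. There is more than one size of the pin; the job needs the smaller.

How it is judged:
By the outcome, as a careful person would: the job done as asked, in the order asked, and still so for the second after the job is handed in, with the robot touching nothing.
It also fails if it takes over 64 s, if anything falls off the work surface, if the arm or the gripper's body presses on something with over 40 N, if the wrist force passes 120 N, or if a joint passes its speed limit or range.

### The arm

A 6-joint arm with a two-finger parallel gripper is mounted at the origin on the work surface. World frame = base frame: x ahead of the robot, y to its left, z up, the work surface at z = 0. Lengths are in m, angles in degrees, forces in N, time in s.
With the tool pointing down it reaches from about 0.4 to 0.825 m from the base axis. Payload 7 kg.
Tool frame: the origin (TCP) lies on the centre line of the jaws, within the pads' length; the fingertips stand 11 mm ahead of it and the grasp point (between the pads) lies 8 mm behind it; z points along the fingers, y is the direction in which the jaws open and shut (so a half turn about z gives the same grasp; the last joint's range is limited). The gripper opens to 88 mm and grips with 3 to 60 N. Pads are 19 mm wide; open, the fingers measure 130 mm over their backs; the gripper's body (78 mm by 193 mm) begins 47 mm behind the grasp point.
Start: joints at [-56.373, 20.546, 0.682, 0, -70.136, -16.507], TCP at [0.199, -0.645, 0.201] pointing down, gripper open.
Joint ranges: [-176.03, 176.03], [-82.01, 121.73], [-58.28, 71.71], [-173.87, 95.51], [-174.79, -0.11], [-173.66, 173.66]. Speed limits (degrees/s): [136.94, 136.94, 172.46, 180, 180, 180].

### API

Orientations are given as [roll, pitch, yaw] about the fixed x, y, z axes, in that order (R = Rz(yaw) Ry(pitch) Rx(roll)).
In Python, from plant import ctrl, cams, order gives the robot as it stands.
- The arm moves only by the tool jog_arm, never from a script. Its argument "motion" is a list of rows, each an object with "offset": the shift along the tool's x, y, z in mm, a list of three; "roll": the turn about the tool's z in rad; "hand": the finger opening in mm, from 0 to 87.6. A call has 1 to 20 rows; each row is the pose to reach, as a shift and turn from the pose commanded when the call began, along the tool's axes at that moment; what a row does not reach only later rows make up. A row lasts 1/12 s, in which the tool goes at most 41.7 mm and 7.16 degrees, less where a joint would pass 70% of its speed; a pose out of reach is approached as far as the arm can. A call with a gripper value outside its range is refused whole. The fingers move at their own pace and stop on an object; the grip force is fixed at half the most. Time passes only in rows, so rows that repeat a pose let the fingers close. It gives the time, the measured TCP pose, the force and the opening at its end, in the units of the state.
- ctrl.get_obs(): the state, without advancing time (a new reading comes with each control period).
- cams.snapshot(name): name is "scene" or "top" or "wrist"; returns a dict with "img" (420x560x3 uint8, red, green, blue), "K" (3x3 intrinsics, pixels), "D" ([k1, k2, p1, p2, k3] as OpenCV has them; the pictures are not rectified), "cam_to_world" (4x4, takes a point from camera to world coordinates); the wrist camera has in their place "T_tool_cam" (4x4, takes a point from camera to tool coordinates, whose origin is the TCP and whose axes are the flange's). Camera axes: x right, y down, z forward; pixel columns grow to the right and rows downward; lengths in m; the calibration is good to about 2 mm. A picture is of the moment at which its call begins: read the wrist's pose just before it. There is no depth.
- order.close_job(): hands the job in, once; it reports no verdict.
The state is a dict: "clock": time; "joint_pos": joint angles; "qvel": joint speeds; "tau": joint torques, N m; "tool_pos": TCP position; "orientation": TCP orientation; "force": force on the tool from outside, world axes, zero at the start; "moment": the same for the moment, N m; "opening": finger opening in m.
Only numpy, scipy, OpenCV 4.12 (cv2) and the standard library are available. Lean on these libraries where they do the work, as an engineer would, in place of code of your own. Each camera call takes 0.05 s, during which the arm holds its last target. There are 200 camera calls.

## Working session

There is one attempt and no reset: what is moved stays moved. The work goes in short steps, Python scripts to look and compute and a tool call to move; the robot and the scene stay as the last step left them, time stands still between calls to the robot, and variables do not carry over. Pictures are saved under pics/ and viewed, about 8 in all and at most 12, crops included, and the job is handed in when it is done.

Besides the shell and the picture viewer there is one more tool, called after "Emit:" as a command line: name --argument value ..., lists and objects as JSON in quotes. jog_arm: Moves the arm, as the interface text tells. Its arguments: {"type":"object","properties":{"motion":{"type":"array"}},"required":["motion"]}

```bash
mkdir -p pics; ls; python3 - <<'E'
from plant import ctrl,cams
import cv2,numpy as np,pickle
o=ctrl.get_obs();print(o)
for n in("scene","top"):
    s=cams.snapshot(n);pickle.dump(s,open(f"{n}.pkl","wb"))
    cv2.imwrite(f"pics/{n}0.png",s["img"][:,:,::-1])
    print(n,s["K"],s["D"],s["cam_to_world"])
s=cams.snapshot("wrist");print(s["T_tool_cam"],s["K"],s["D"])
E
```

```text
pics
{'clock': 0.0, 'joint_pos': array([-5.63740015e+01,  2.05899602e+01,  6.33974259e-01, -2.03464689e-02,
       -7.01361227e+01, -1.65088148e+01]), 'qvel': array([ 0.04938958,  0.08753851, -0.10960337, -0.0351484 ,  0.05037516,
       -0.01778988]), 'tau': array([ 1.96751098e-03, -5.82718635e+01,  2.93060446e+01,  6.99743092e+00,
        6.93333917e-03, -1.54333497e-04]), 'tool_pos': array([ 0.19850674, -0.64459268,  0.19984019]), 'orientation': array([ 1.79906253e+02, -7.83780914e-03, -1.62889739e+02]), 'force': array([ 0.35803563, -0.85695052, -0.02694438]), 'moment': array([0.00458245, 0.04887065, 0.00539145]), 'opening': 0.08788645676613695}
scene [[443.01989588   0.         272.58598761]
 [  0.         443.01989588 210.23315074]
 [  0.           0.           1.        ]] [-0.09771714  0.          0.          0.          0.        ] [[ 0.36056707  0.74665079 -0.55902056  1.28760386]
 [ 0.93272571 -0.28621477  0.21932591 -0.16736626]
 [ 0.00375992 -0.60049455 -0.79962001  1.17492112]
 [ 0.          0.          0.          1.        ]]
top [[432.91773916   0.         281.85673144]
 [  0.         432.91773916 209.13149952]
 [  0.           0.           1.        ]] [-0.00805845  0.          0.          0.          0.        ] [[ 0.01203306 -0.98386343  0.17851596  0.34081386]
 [-0.99985957 -0.00975647  0.01362533  0.12831419]
 [-0.01166378 -0.17865484 -0.98384267  1.24243592]
 [ 0.          0.          0.          1.        ]]
[[ 3.58466983e-04 -9.64057131e-01 -2.65694786e-01  7.16370743e-02]
 [ 9.99998889e-01  7.30081660e-04 -1.29988944e-03 -8.73733536e-04]
 [ 1.44714657e-03 -2.65694025e-01  9.64056321e-01 -1.84159103e-01]
 [ 0.00000000e+00  0.00000000e+00  0.00000000e+00  1.00000000e+00]] [[342.44937925   0.         274.59092664]
 [  0.         342.44937925 210.77441004]
 [  0.           0.           1.        ]] [0.01366276 0.         0.         0.         0.        ]
```

View pics/scene0.png

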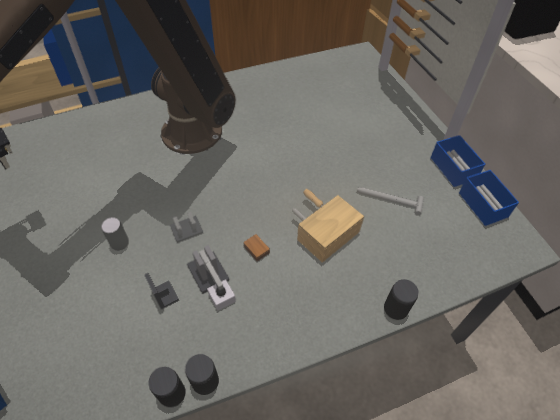

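View pics/top0.png

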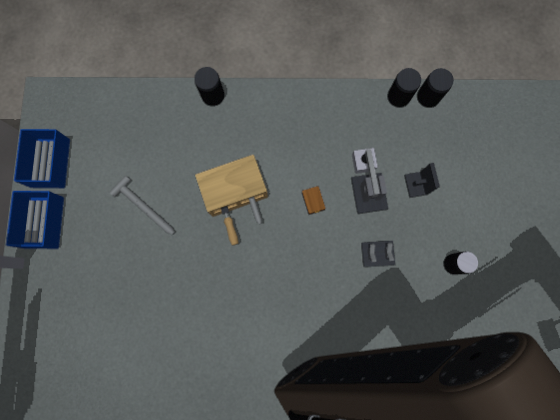

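The top view shows three things that could be taken for the pin:
- a large loose T-bar on the table, crossbar at (121,186) and end at (172,232)
- the shank sticking out of the rack at (257,210), beside the file handle at (233,230)
- bars in the blue bins at (40,158) and (35,220)

The rack one fits the description, being in a bay with the smaller diameter. The angle plate (430,180) is on the clamp's image-right (-y) side and the case (314,200) is on its +y side, so the pin goes in from +y.

```bash
cat > h.py <<'E'
import cv2,numpy as np,pickle
from scipy.spatial.transform import Rotation as R
def pose(o):
    T=np.eye(4);T[:3,:3]=R.from_euler('xyz',o["orientation"],degrees=True).as_matrix();T[:3,3]=o["tool_pos"];return T
def plane(s,uv,z):
    n=cv2.undistortPoints(np.float64(uv).reshape(-1,1,2),s["K"],np.array(s["D"])).reshape(-1,2)
    M=s["cam_to_world"];d=np.c_[n,np.ones(len(n))]@M[:3,:3].T
    z=np.broadcast_to(z,len(n));return M[:3,3]+d*((z-M[2,3])/d[:,2])[:,None]
def proj(s,P):
    M=np.linalg.inv(s["cam_to_world"]);r=cv2.Rodrigues(M[:3,:3])[0]
    return cv2.projectPoints(np.float64(P).reshape(-1,1,3),r,M[:3,3],s["K"],np.array(s["D"]))[0].reshape(-1,2)
def wrist(ctrl,cams,name):
    o=ctrl.get_obs();s=cams.snapshot("wrist");s["cam_to_world"]=pose(o)@s["T_tool_cam"]
    pickle.dump(s,open(name+".pkl","wb"));cv2.imwrite(f"pics/{name}.png",s["img"][:,:,::-1]);return o,s
def load(n): return pickle.load(open(n+".pkl","rb"))
def toff(o,target):  # world target TCP -> tool-axes offset mm
    return (pose(o)[:3,:3].T@(np.array(target)-o["tool_pos"]))*1000
E
python3 - <<'E'
from h import *
s=load("top")
for n,uv,z in[("pin tip",(261,222),.048),("pin at rack",(254,199),.048),("file end",(235,243),.052),("file mid",(228,217),.052),("vrest",(379,253),.049),("V1",(372,253),.049),("V2",(390,251),.049),("clampbase",(370,193),.01),("case",(314,200),.029),("plate",(433,178),.1),("can",(467,263),.1)]:
    print(n,plane(s,uv,z)[0].round(3))
E
```

```text
pin tip [0.52  0.203 0.048]
pin at rack [0.586 0.224 0.048]
file end [0.461 0.273 0.052]
file mid [0.533 0.295 0.052]
vrest [ 0.438 -0.123  0.049]
V1 [ 0.437 -0.104  0.049]
V2 [ 0.443 -0.154  0.049]
clampbase [ 0.615 -0.11   0.01 ]
case [0.588 0.054 0.029]
plate [ 0.638 -0.264  0.1  ]
can [ 0.41  -0.342  0.1  ]
```

```bash
python3 - <<'E'
from h import *
from plant import ctrl
o=ctrl.get_obs()
for t in[(.51,-.1,.23),(.51,.21,.2)]: print(toff(o,t).round(1))
E
```

```text
[-457.9  429.   -29.5]
[-549.2  725.2    0.9]
```

Emit:
jog_arm --motion '[{"offset": [-458, 429, -30], "roll": 0, "hand": 50}, {"offset": [-458, 429, -30], "roll": 0, "hand": 50}, {"offset": [-458, 429, -30], "roll": 0, "hand": 50}, {"offset": [-458, 429, -30], "roll": 0, "hand": 50}, {"offset": [-458, 429, -30], "roll": 0, "hand": 50}, {"offset": [-458, 429, -30], "roll": 0, "hand": 50}, {"offset": [-458, 429, -30], "roll": 0, "hand": 50}, {"offset": [-458, 429, -30], "roll": 0, "hand": 50}, {"offset": [-458, 429, -30], "roll": 0, "hand": 50}, {"offset": [-458, 429, -30], "roll": 0, "hand": 50}, {"offset": [-458, 429, -30], "roll": 0, "hand": 50}, {"offset": [-458, 429, -30], "roll": 0, "hand": 50}, {"offset": [-458, 429, -30], "roll": 0, "hand": 50}, {"offset": [-458, 429, -30], "roll": 0, "hand": 50}, {"offset": [-458, 429, -30], "roll": 0, "hand": 50}, {"offset": [-458, 429, -30], "roll": 0, "hand": 50}, {"offset": [-458, 429, -30], "roll": 0, "hand": 50}, {"offset": [-458, 429, -30], "roll": 0, "hand": 50}, {"offset": [-458, 429, -30], "roll": 0, "hand": 50}, {"offset": [-458, 429, -30], "roll": 0, "hand": 50}]'

```text
clock: 1.82
tool_pos: [0.5094, -0.1013, 0.2307]
orientation: [180.0, -0.0, -163.0]
force: [-1.0, -0.6, 0.5]
opening: 0.0499
```

```bash
python3 - <<'E'
from h import *
from plant import ctrl,cams
o,s=wrist(ctrl,cams,"w1")
print(o["clock"],o["tool_pos"],o["orientation"],o["joint_pos"])
print(toff(o,(.50,.21,.2)).round(1))
E
```

```text
1.8167 [ 0.50941862 -0.10133958  0.23071472] [ 1.79998407e+02 -1.49747965e-02 -1.62969617e+02] [ 1.04197581e+01  4.68249303e+00 -1.60130037e+01  1.50962732e-04
 -6.93195619e+01 -8.33894282e+01]
[-82.2 300.4  30.7]
```

View pics/w1.png

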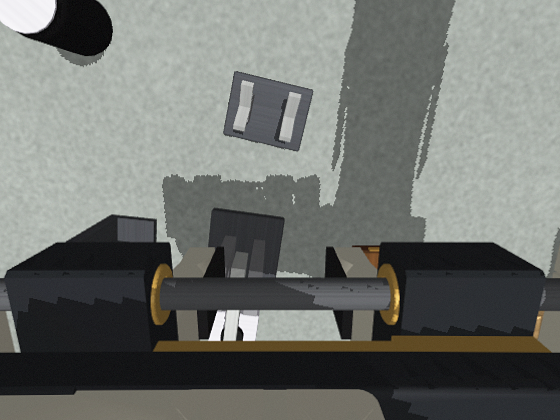

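The V-rests are seen well at (243,105) and (292,117). The jaws hide the clamp, so I go further out for the clamp and then to the rack.

Emit:
jog_arm --motion '[{"offset": [-180, -30, 0], "roll": 0, "hand": 50}, {"offset": [-180, -30, 0], "roll": 0, "hand": 50}, {"offset": [-180, -30, 0], "roll": 0, "hand": 50}, {"offset": [-180, -30, 0], "roll": 0, "hand": 50}, {"offset": [-180, -30, 0], "roll": 0, "hand": 50}, {"offset": [-180, -30, 0], "roll": 0, "hand": 50}, {"offset": [-180, -30, 0], "roll": 0, "hand": 50}]'

```text
clock: 2.45
tool_pos: [0.691, -0.0769, 0.2292]
orientation: [180.0, -0.1, -163.0]
force: [0.1, 0.0, -0.3]
opening: 0.05
```

```bash
python3 - <<'E'
from h import *
from plant import ctrl,cams
o,s=wrist(ctrl,cams,"w2")
print(o["clock"],o["tool_pos"],o["orientation"],o["joint_pos"])
print(toff(o,(.66,.22,.2)).round(1))
a=load("w1")["img"][55:165,205:335];b=s["img"][:260,130:430]
a=cv2.resize(a,None,fx=3,fy=3,interpolation=cv2.INTER_CUBIC);b=cv2.resize(b,None,fx=1.3,fy=1.3)
c=np.zeros((max(a.shape[0],b.shape[0]),a.shape[1]+b.shape[1],3),np.uint8);c[:a.shape[0],:a.shape[1]]=a;c[:b.shape[0],a.shape[1]:]=b
print(a.shape,b.shape);cv2.imwrite("pics/c2.png",c[:,:,::-1])
E
```

```text
2.45 [ 0.69100007 -0.07693558  0.2292415 ] [ 1.79974918e+02 -1.23949458e-01 -1.62963733e+02] [ 9.65499129e+00  2.17221603e+01  6.13532671e+00 -9.28616994e-03
 -7.45393112e+01 -8.26162665e+01]
[-57.4 293.   29.2]
(330, 390, 3) (338, 390, 3)
```

View pics/c2.png

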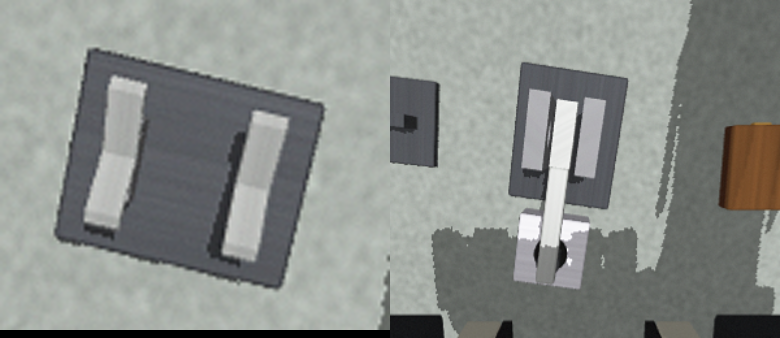

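```bash
cat > m.py <<'E'
from h import *
a=load("w1");b=load("w2")
A=lambda p:np.array(p)/3+(205,55)
B=lambda p:(np.array(p)-(390,0))/1.3+(130,0)
def show(n,P):
    L=np.linalg.norm(P-np.roll(P,-1,0),axis=1)*1000
    print(n,"c",P.mean(0).round(4),"sides",L.round(1),"dirs",[round(float(np.degrees(np.arctan2(*(q-p)[1::-1]))),1) for p,q in zip(P,np.roll(P,-1,0))])
for z in(.006,.01,.015):show("vbase%g"%z,plane(a,A([(90,49),(323,104),(279,288),(56,240)]),z))
show("Vouter",plane(a,A([(110,76),(289,121),(256,261),(85,220)]),.049))
print(plane(a,A([(118,157),(252,185)]),.039))
for z in(.01,.015):show("cbase",plane(b,B([(521,63),(628,79),(608,209),(509,194)]),z))
show("ears",plane(b,B([(529,89),(607,101),(600,179),(523,170)]),.104))
show("earL",plane(b,B([(529,89),(551,92),(545,173),(523,170)]),.104))
show("earR",plane(b,B([(585,98),(607,101),(600,179),(577,176)]),.104))
E
python3 m.py
```

```text
vbase0.006 c [ 0.4398 -0.1328  0.006 ] sides [89.  70.  89.  70.8] dirs [94.6, 4.5, -84.9, -175.5]
vbase0.01 c [ 0.4398 -0.1327  0.01  ] sides [88.1 69.3 88.1 70.1] dirs [94.6, 4.5, -84.9, -175.5]
vbase0.015 c [ 0.4398 -0.1326  0.015 ] sides [87.  68.4 87.  69.2] dirs [94.6, 4.5, -84.9, -175.5]
Vouter c [ 0.4396 -0.1326  0.049 ] sides [61.7 47.6 61.  47.7] dirs [93.7, 4.2, -86.1, -174.9]
[[ 0.44196012 -0.15670835  0.039     ]
 [ 0.43718515 -0.10900922  0.039     ]]
cbase c [ 0.6155 -0.1119  0.01  ] sides [ 90.  109.4  89.9 108.2] dirs [99.2, 9.3, -81.5, -170.6]
cbase c [ 0.6156 -0.1118  0.015 ] sides [ 88.9 108.   88.8 106.9] dirs [99.2, 9.3, -81.5, -170.6]
ears c [ 0.6157 -0.1105  0.104 ] sides [51.  49.8 52.6 51.2] dirs [98.9, 12.6, -79.4, -169.2]
earL c [ 0.6189 -0.1288  0.104 ] sides [14.3 51.3 15.  51.2] dirs [99.9, 11.6, -80.5, -169.2]
earR c [ 0.6126 -0.0924  0.104 ] sides [14.4 49.8 15.8 49.7] dirs [99.8, 12.6, -80.2, -169.0]
```

Emit:
jog_arm --motion '[{"offset": [-50, 290, 30], "roll": 0, "hand": 50}, {"offset": [-50, 290, 30], "roll": 0, "hand": 50}, {"offset": [-50, 290, 30], "roll": 0, "hand": 50}, {"offset": [-50, 290, 30], "roll": 0, "hand": 50}, {"offset": [-50, 290, 30], "roll": 0, "hand": 50}, {"offset": [-50, 290, 30], "roll": 0, "hand": 50}, {"offset": [-50, 290, 30], "roll": 0, "hand": 50}, {"offset": [-50, 290, 30], "roll": 0, "hand": 50}, {"offset": [-50, 290, 30], "roll": 0, "hand": 50}, {"offset": [-50, 290, 30], "roll": 0, "hand": 50}]'

```text
clock: 3.33
tool_pos: [0.6528, 0.2154, 0.2017]
orientation: [180.0, 0.0, -162.8]
force: [0.7, -1.2, -0.7]
opening: 0.0498
```

```bash
python3 - <<'E'
from h import *
from plant import ctrl,cams
o,s=wrist(ctrl,cams,"w3")
print(o["clock"],o["tool_pos"],o["orientation"],o["joint_pos"])
s["cam_to_world"];p=proj(s,[(.52,.203,.048),(.586,.224,.048)]);print(p)
cv2.imwrite("pics/c3.png",cv2.resize(s["img"][:300,150:450],None,fx=2,fy=2)[:,:,::-1])
E
```

```text
3.3333 [0.65278876 0.21543677 0.20166916] [ 1.79995900e+02  4.46653368e-02 -1.62840389e+02] [ 3.44713152e+01  2.16520695e+01  2.45065320e+00  9.93202377e-03
 -7.07547219e+01 -1.07314972e+02]
[[306.37260633  48.22435026]
 [305.11196523 127.3967609 ]]
```

View pics/c3.png

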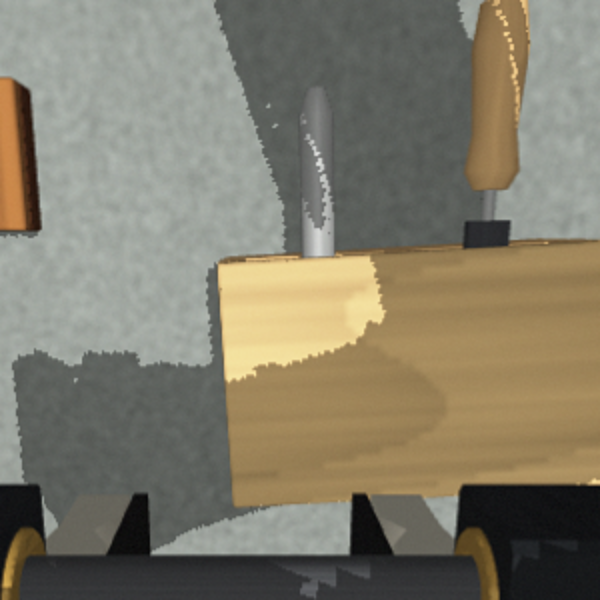

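In the crop, the nose is at (317,88) and the shank leaves the rack at about (318,255). The shank is 33 crop px wide, about 16 mm, so this is the smaller pin. The file handle is at (500,100), well clear.

```bash
python3 - <<'E'
from h import *
from plant import ctrl
s=load("w3");C=lambda p:np.array(p)/2+(150,0)
P=plane(s,C([(317,88),(317.5,150),(318.5,250)]),.048);print(P.round(4))
d=P[0]-P[2];print("ang nose dir",np.degrees(np.arctan2(d[1],d[0])),np.linalg.norm(d)*1000)
E_=plane(s,C([(302,250),(335,250),(301,150),(334,150)]),.048);print("w",np.linalg.norm(E_[0]-E_[1]),np.linalg.norm(E_[2]-E_[3]))
F=plane(s,C([(219,264),(376,256),(235,506)]),.088);d=F[1]-F[0];print("rack",F.round(4),np.degrees(np.arctan2(d[1],d[0])),np.linalg.norm(F[2]-F[0]))
print("file",plane(s,C([(470,170),(492,185),(518,170)]),.052).round(4))
o=ctrl.get_obs()
u=(P[0]-P[2])/np.linalg.norm(P[0]-P[2])
for k in(38,40):
  g=P[0]-u*k/1000;g[2]=.04;print(k,g,toff(o,g).round(1))
E
```

```text
[[0.5162 0.2037 0.048 ]
 [0.5407 0.2123 0.048 ]
 [0.5827 0.2271 0.048 ]]
ang nose dir -160.6699286514401 70.54699514465527
w 0.0157684424129811 0.01517840653603133
rack [[0.6008 0.1847 0.088 ]
 [0.5781 0.2471 0.088 ]
 [0.7043 0.2231 0.088 ]] 109.99840574778746 0.1103582495786085
file [[0.5288 0.2815 0.052 ]
 [0.5319 0.2936 0.052 ]
 [0.5224 0.3024 0.052 ]]
38 [0.55201305 0.21629706 0.04      ] [ 96.3  31.3 161.6]
40 [0.5539003  0.21695908 0.04      ] [ 94.3  31.3 161.6]
```

Emit:
jog_arm --motion '[{"offset": [94, 31, 60], "roll": -0.04, "hand": 50}, {"offset": [94, 31, 60], "roll": -0.04, "hand": 50}, {"offset": [94, 31, 60], "roll": -0.04, "hand": 50}, {"offset": [94, 31, 60], "roll": -0.04, "hand": 50}, {"offset": [94, 31, 60], "roll": -0.04, "hand": 50}, {"offset": [94, 31, 90], "roll": -0.04, "hand": 50}, {"offset": [94, 31, 120], "roll": -0.04, "hand": 50}, {"offset": [94, 31, 145], "roll": -0.04, "hand": 50}, {"offset": [94, 31, 161], "roll": -0.04, "hand": 50}, {"offset": [94, 31, 161], "roll": -0.04, "hand": 50}, {"offset": [94, 31, 161], "roll": -0.04, "hand": 50}]'

```text
clock: 4.3
tool_pos: [0.5555, 0.217, 0.0401]
orientation: [-180.0, -0.0, -160.7]
force: [0.7, 0.9, 1.0]
opening: 0.05
```

```bash
python3 - <<'E'
from h import *
from plant import ctrl,cams
o,s=wrist(ctrl,cams,"w4")
print(o["clock"],o["tool_pos"],o["orientation"],o["force"])
print(proj(s,[(.5162,.2037,.048),(.55386,.21694,.048),(.5827,.2271,.048)]))
cv2.imwrite("pics/w4.png",s["img"][:,:,::-1])
E
```

```text
4.3 [0.55553803 0.2169771  0.0400538 ] [-1.79965415e+02 -8.86802400e-03 -1.60658997e+02] [0.66274635 0.85723999 1.01643237]
[[277.68051247 176.622901  ]
 [277.51760986 248.47617058]
 [277.44092705 298.33875313]]
```

View pics/w4.png

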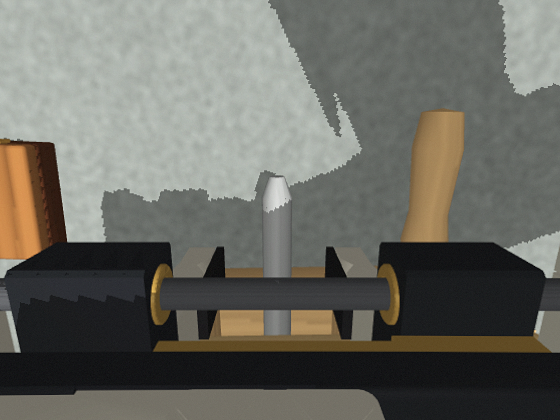

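The pin lies centred between the jaws, with the tip at (278,177) as predicted. I close, then draw it out along the shank axis.

Emit:
jog_arm --motion '[{"offset": [0, 0, 0], "roll": 0, "hand": 5}, {"offset": [0, 0, 0], "roll": 0, "hand": 5}, {"offset": [0, 0, 0], "roll": 0, "hand": 5}, {"offset": [0, 0, 0], "roll": 0, "hand": 5}, {"offset": [0, 0, 0], "roll": 0, "hand": 5}, {"offset": [0, 0, 0], "roll": 0, "hand": 5}, {"offset": [0, 0, 0], "roll": 0, "hand": 5}, {"offset": [0, 0, 0], "roll": 0, "hand": 5}, {"offset": [0, 0, -3], "roll": 0, "hand": 5}, {"offset": [0, 0, -3], "roll": 0, "hand": 5}]'

```text
clock: 5.18
tool_pos: [0.5547, 0.218, 0.0432]
orientation: [180.0, 0.0, -160.6]
force: [0.4, 0.7, 0.2]
opening: 0.0054
```

Emit:
jog_arm --motion '[{"offset": [10, 0, 0], "roll": 0, "hand": 5}, {"offset": [20, 0, 0], "roll": 0, "hand": 5}, {"offset": [30, 0, 0], "roll": 0, "hand": 5}, {"offset": [40, 0, 0], "roll": 0, "hand": 5}, {"offset": [50, 0, 0], "roll": 0, "hand": 5}, {"offset": [60, 0, 0], "roll": 0, "hand": 5}, {"offset": [70, 0, 0], "roll": 0, "hand": 5}, {"offset": [80, 0, 0], "roll": 0, "hand": 5}, {"offset": [90, 0, 0], "roll": 0, "hand": 5}, {"offset": [100, 0, 0], "roll": 0, "hand": 5}, {"offset": [110, 0, 0], "roll": 0, "hand": 5}, {"offset": [118, 0, 0], "roll": 0, "hand": 5}, {"offset": [118, 0, 0], "roll": 0, "hand": 5}]'

```text
clock: 6.27
tool_pos: [0.4415, 0.1779, 0.0428]
orientation: [180.0, -0.0, -160.6]
force: [-1.0, -0.2, 1.0]
opening: 0.0046
```

The opening of 5 mm means the pin was not gripped. I look again.

```bash
python3 - <<'E'
from h import *
from plant import ctrl,cams
o,s=wrist(ctrl,cams,"w5")
t=cams.snapshot("scene");pickle.dump(t,open("s5.pkl","wb"))
a=cv2.resize(t["img"][120:300,90:440],None,fx=1.5,fy=1.5)
b=cv2.resize(s["img"],None,fx=.65,fy=.65)
c=np.zeros((a.shape[0]+b.shape[0],max(a.shape[1],b.shape[1]),3),np.uint8);c[:a.shape[0],:a.shape[1]]=a;c[a.shape[0]:,:b.shape[1]]=b
cv2.imwrite("pics/c5.png",c[:,:,::-1]);print(c.shape,o["opening"])
E
```

```text
(543, 525, 3) 0.004605475632525799
```

View pics/c5.png

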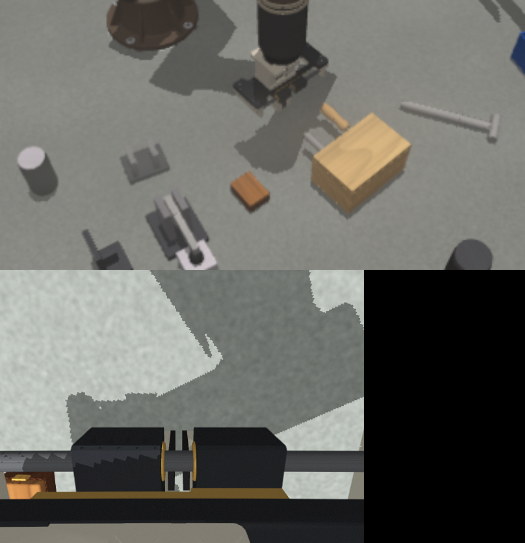

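```bash
python3 - <<'E'
from h import *
a=load("scene");b=load("s5")
p=proj(a,[(.5162,.2037,.048),(.5827,.2271,.048)]);print(p)
for s in(a,b):
    g=cv2.cvtColor(s["img"],cv2.COLOR_RGB2GRAY)[205:232,286:312];print(g)
for n,uv in(("tip",p[0]),):
    for z in(.03,.048,.06):print(z,plane(a,uv,z))
E
```

```text
[[292.55095327 208.52124893]
 [307.68031174 222.24592281]]
[[133 134 134 132 131 132 132 131 133 134 133 133 133 134 133 133 133 134
  135 113 102 100 101 101 100 100]
 [134 133 132 132 133 133 132 133 134 132 132 135 134 135 133 132 134 135
  135 133 113 102 102 101 100 100]
 [134 134 133 131 131 132 132 135 134 134 134 134 135 134 134 132 134 135
  134 133 132 111 102 101 100 101]
 [134 135 135 134 131 132 132 140 140 142 136 133 133 132 132 131 131 133
  133 133 132 132 111 100 100 100]
 [134 135 136 136 134 134 127 141 149 156 144 136 131 131 131 131 131 132
  132 132 132 132 131 112 109 100]
 [133 133 134 134 134 135 118 129 140 148 151 145 133 131 132 133 132 132
  132 133 134 132 132 133 132 111]
 [132 131 131 133 133 133 114 116 128 140 147 151 149 135 131 135 133 133
  133 134 132 132 132 134 132 132]
 [132 133 132 133 130 131 133 118 115 126 139 146 151 151 132 132 135 134
  133 134 132 134 133 132 131 133]
 [131 132 133 134 134 131 131 123 108 113 125 138 146 152 151 134 133 134
  133 133 134 134 134 132 130 131]
 [133 133 134 134 134 131 132 132 125 111 113 124 137 145 15
[... 4261 characters left out ...]
 165
  169 172 172 171 170 171 171 171]
 [ 97 132 137 137 135 135 136 134 132 133 136 112 105 112 107 101 131 168
  174 172 171 171 172 171 172 175]
 [109 133 136 137 136 138 137 135 133 134 134 133 108 104 112 105  98 150
  168 172 172 172 172 173 176 180]
 [136 137 138 138 137 139 138 137 134 134 134 127 106 104 103 102 100  99
  141 167 172 173 174 178 180 180]
 [136 138 140 138 136 137 137 138 137 135 134 129 103 104 104 103 100  99
   99 135 163 175 179 182 181 182]
 [135 136 137 136 137 136 136 137 137 133 134 128 104 101 103 104 104 100
   99 100 126 167 182 183 182 181]]
0.03 [[0.50387858 0.20962694 0.03      ]]
0.048 [[0.5162 0.2037 0.048 ]]
0.06 [[0.52441428 0.19974871 0.06      ]]
```

The pin has not moved at all, so the jaws shut without touching it. In w4 the fingertips also look nearer the camera than the description says. I check the finger geometry against its projection.

```bash
python3 - <<'E'
from h import *
s=load("s5");w=load("w5");v=load("w4")
T=w["cam_to_world"]@np.linalg.inv(w["T_tool_cam"])
def pts(s,T,ys,sc,off):
    im=[]
    for z,c in((.011,(255,0,0)),(0,(0,255,0)),(-.008,(255,255,0)),(-.055,(0,255,255))):
        for y in ys:
            P=(T@np.array([0,y,z,1]))[:3];im.append(((proj(s,P)[0]-off)*sc,c));print(z,y,proj(s,P)[0].round(1))
    return im
a=cv2.resize(s["img"][120:210,230:330],None,fx=4,fy=4,interpolation=cv2.INTER_CUBIC)
for p,c in pts(s,T,(0,),4,(230,120)):cv2.circle(a,tuple(int(i) for i in p),3,c,-1)
T4=v["cam_to_world"]@np.linalg.inv(v["T_tool_cam"])
b=cv2.resize(v["img"][170:350,170:380],None,fx=1.9,fy=1.9,interpolation=cv2.INTER_CUBIC)
for p,c in pts(v,T4,(-.025,.025),1.9,(170,170)):cv2.circle(b,tuple(int(i) for i in p),2,c,-1)
h=max(a.shape[0],b.shape[0]);c=np.zeros((h,a.shape[1]+b.shape[1],3),np.uint8);c[:a.shape[0],:a.shape[1]]=a;c[:b.shape[0],a.shape[1]:]=b
cv2.imwrite("pics/c6.png",c[:,:,::-1])
E
```

```text
0.011 0 [276.4 196.9]
0 0 [276.4 194.8]
-0.008 0 [276.5 193.2]
-0.055 0 [276.6 183.9]
0.011 -0.025 [235.1 239.3]
0.011 0.025 [317.8 239.3]
0 -0.025 [233.  245.9]
0 0.025 [320.1 246. ]
-0.008 -0.025 [231.2 251.2]
-0.008 0.025 [321.9 251.3]
-0.055 -0.025 [217.3 293.8]
-0.055 0.025 [336.8 293.9]
```

View pics/c6.png

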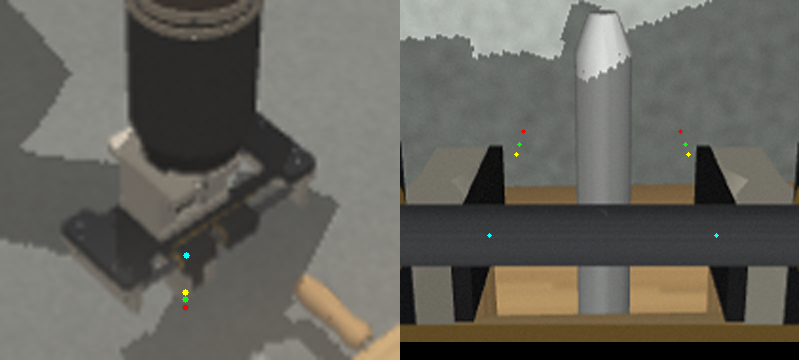

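The jaws' true tips solve to tool z ≈ -27 mm, with x at +9.7 mm matching the pad half-width. The description says +11, and the scene view agrees with the measurement. So the fingers stand about 38 mm short of the reported TCP, and at reported z = 0.040 they closed just above the pin. I add 38 mm of depth from here on: reported z = grasp height - 0.046.

Emit:
jog_arm --motion '[{"offset": [0, 0, -20], "roll": 0, "hand": 50}, {"offset": [-40, 0, -20], "roll": 0, "hand": 50}, {"offset": [-80, 0, -20], "roll": 0, "hand": 50}, {"offset": [-117, 0, -20], "roll": 0, "hand": 50}, {"offset": [-117, 0, -20], "roll": 0, "hand": 50}, {"offset": [-117, 0, 0], "roll": 0, "hand": 50}, {"offset": [-117, 0, 15], "roll": 0, "hand": 50}, {"offset": [-117, 0, 28], "roll": 0, "hand": 50}, {"offset": [-117, 0, 37], "roll": 0, "hand": 50}, {"offset": [-117, 0, 41], "roll": 0, "hand": 50}, {"offset": [-117, 0, 41], "roll": 0, "hand": 50}]'

```text
clock: 7.28
tool_pos: [0.5533, 0.2172, 0.0007]
orientation: [-180.0, -0.1, -160.6]
force: [-0.1, 0.0, 0.2]
opening: 0.05
```

Emit:
jog_arm --motion '[{"offset": [0, 0, 0], "roll": 0, "hand": 5}, {"offset": [0, 0, 0], "roll": 0, "hand": 5}, {"offset": [0, 0, 0], "roll": 0, "hand": 5}, {"offset": [0, 0, 0], "roll": 0, "hand": 5}, {"offset": [0, 0, 0], "roll": 0, "hand": 5}, {"offset": [0, 0, 0], "roll": 0, "hand": 5}, {"offset": [0, 0, 0], "roll": 0, "hand": 5}, {"offset": [0, 0, 0], "roll": 0, "hand": 5}]'

```text
clock: 7.95
tool_pos: [0.5536, 0.2176, 0.002]
orientation: [180.0, 0.0, -160.6]
force: [0.1, 0.9, 0.9]
opening: 0.015
```

Gripped at an opening of 15 mm. I draw it out.

Emit:
jog_arm --motion '[{"offset": [0, 0, -2], "roll": 0, "hand": 5}, {"offset": [8, 0, -2], "roll": 0, "hand": 5}, {"offset": [18, 0, -2], "roll": 0, "hand": 5}, {"offset": [28, 0, -2], "roll": 0, "hand": 5}, {"offset": [38, 0, -2], "roll": 0, "hand": 5}, {"offset": [48, 0, -2], "roll": 0, "hand": 5}, {"offset": [58, 0, -2], "roll": 0, "hand": 5}, {"offset": [68, 0, -2], "roll": 0, "hand": 5}, {"offset": [78, 0, -2], "roll": 0, "hand": 5}, {"offset": [88, 0, -2], "roll": 0, "hand": 5}, {"offset": [98, 0, -2], "roll": 0, "hand": 5}, {"offset": [108, 0, -2], "roll": 0, "hand": 5}, {"offset": [115, 0, -2], "roll": 0, "hand": 5}, {"offset": [115, 0, -60], "roll": 0, "hand": 5}, {"offset": [115, 0, -100], "roll": 0, "hand": 5}, {"offset": [115, 0, -130], "roll": 0, "hand": 5}, {"offset": [115, 0, -130], "roll": 0, "hand": 5}]'

```text
clock: 9.37
tool_pos: [0.4486, 0.1818, 0.1395]
orientation: [179.8, 0.7, -160.5]
force: [1.6, 0.2, -2.1]
opening: 0.0153
```

```bash
python3 - <<'E'
from h import *
from plant import ctrl,cams
o,s=wrist(ctrl,cams,"w7")
t=cams.snapshot("scene");pickle.dump(t,open("s7.pkl","wb"))
print(o["clock"],o["tool_pos"],o["orientation"],o["opening"],o["joint_pos"])
T=pose(o);
# predicted tip & crossbar for grip at 40..: tool coords
for k in(.0385,.0417):print(proj(s,(T@[k,0,-.046,1])[:3]))
a=cv2.resize(t["img"][100:250,200:400],None,fx=2,fy=2)
b=cv2.resize(s["img"][100:340,170:380],None,fx=1.25,fy=1.25);c=np.zeros((300,400+b.shape[1],3),np.uint8);c[:,:400]=a;c[:,400:]=b
cv2.imwrite("pics/c7.png",c[:,:,::-1])
E
```

```text
9.3667 [0.44855502 0.18183367 0.13947728] [ 179.83176412    0.6639775  -160.48893316] 0.01529411208116195 [  45.53923383    4.95585598  -28.46362803    0.16926857  -55.91017083
 -116.12124585]
[[277.12100319 199.38865528]]
[[277.1392273  191.83531779]]
```

View pics/c7.png

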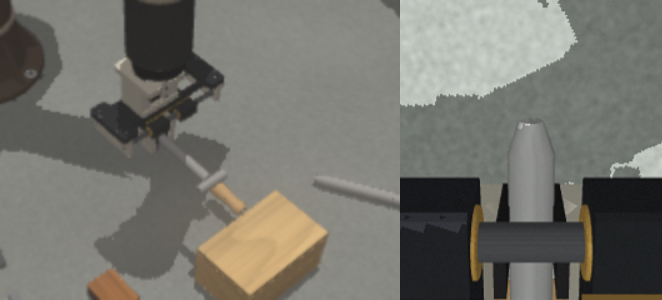

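The pin is out, held by the nose half with the crossbar level at about (212,181) in the crop. The file is in place. I check for droop.

```bash
python3 - <<'E'
from h import *
from plant import ctrl
t=load("s7");w=load("w7");T=w["cam_to_world"]@np.linalg.inv(w["T_tool_cam"])
for dz in(-.005,0,.01,.02):print("crossbar pred",dz,proj(t,(T@[-.1187,0,-.046+dz,1])[:3]))
g=t["img"][178:204,292:322];hsv=cv2.cvtColor(t["img"],cv2.COLOR_RGB2HSV)
print(t["img"][180:202,295:318,0])
# plan
o=ctrl.get_obs();v=np.array([.4397,-.1327]);th=np.radians(95-180) # nose dir, -y of body
n=np.array([np.cos(th),np.sin(th)])
g=v+n*.046
print("grip over vrest",g,"yaw want",95-180,"now",o["orientation"][2]);
E
```

```text
crossbar pred -0.005 [[305.93733667 188.00137716]]
crossbar pred 0 [[305.84516364 189.11591752]]
crossbar pred 0.01 [[305.66238562 191.32462956]]
crossbar pred 0.02 [[305.48167126 193.5065679 ]]
[[158 155 124  99  94  94  94  93  94  94  95  96  96  95  93  92 103 135
  133 134 137 137 135]
 [154 159 153 125 104  95  93  93  94  94  95  96  96  96  94  94 132 133
  133 134 136 136 134]
 [145 154 157 153 134 107  94  94  94  94  94  95  95  94  96 107 133 133
  134 133 135 136 135]
 [129 144 153 158 154 137 112  94  95  96  96  95  94  93  96 130 135 135
  134 133 131 136 136]
 [111 128 144 153 157 155 149 113  97  96  96  95  95  95 100 128 140 137
  135 134 132 134 138]
 [ 94 109 128 141 152 157 157 152 116  98  95  96  97 110 126 155 160 145
  137 135 135 135 138]
 [ 94  95 107 126 141 152 158 158 153 110  98 101 117 150 156 160 157 153
  134 135 137 138 137]
 [ 96  95  94 106 126 139 152 157 151 119 114 125 154 159 159 155 147 135
  128 135 137 134 136]
 [ 95  96  95  95 105 124 138 146 122 113 148 156 159 157 151 141 129 118
  120 136 135 134 133]
 [ 95  95  96  97  96 103 123 12
[... 608 characters left out ...]
176 184 193 195
  191 189 145 135 136]
 [ 99 100 101  99  99 100 105  98 108 135 124 122 133 146 163 175 183 193
  194 191 172 147 135]
 [ 99  99 100 101 100 100  99 100 133 136 134 125 120 129 145 159 174 183
  194 194 192 178 147]
 [ 99  98 100 101 100 100 102 101 133 136 135 133 128 118 127 143 157 167
  183 194 194 192 177]
 [100 100 100 101 100 100 101 101 133 129 127 125 125 128 123 125 140 135
  171 183 194 194 194]
 [101 101 101 102 102 101 111 111 125 103 101 101 102 126 135 127 123 137
  153 170 183 194 198]
 [102 102 101 102 102 102 133 127 103 102 102 101 102 102 128 129 127 122
  135 152 172 183 192]]
grip over vrest [ 0.44370916 -0.17852496] yaw want -85 now -160.58260052653196
```

```bash
python3 - <<'E'
from h import *
from plant import ctrl
o=ctrl.get_obs();print(toff(o,(.4437,-.1785,.1395)).round(1),np.radians(-85-o["orientation"][2]), o["tool_pos"])
E
```

```text
[ 121.2 -337.7   -6.9] 1.3191652364075825 [0.44576995 0.18031925 0.13393559]
```

Emit:
jog_arm --motion '[{"offset": [121, -338, 0], "roll": -1.319, "hand": 5}, {"offset": [121, -338, 0], "roll": -1.319, "hand": 5}, {"offset": [121, -338, 0], "roll": -1.319, "hand": 5}, {"offset": [121, -338, 0], "roll": -1.319, "hand": 5}, {"offset": [121, -338, 0], "roll": -1.319, "hand": 5}, {"offset": [121, -338, 0], "roll": -1.319, "hand": 5}, {"offset": [121, -338, 0], "roll": -1.319, "hand": 5}, {"offset": [121, -338, 0], "roll": -1.319, "hand": 5}, {"offset": [121, -338, 0], "roll": -1.319, "hand": 5}, {"offset": [121, -338, 0], "roll": -1.319, "hand": 5}, {"offset": [121, -338, 0], "roll": -1.319, "hand": 5}, {"offset": [121, -338, 0], "roll": -1.319, "hand": 5}, {"offset": [121, -338, 0], "roll": -1.319, "hand": 5}, {"offset": [121, -338, 0], "roll": -1.319, "hand": 5}, {"offset": [121, -338, 0], "roll": -1.319, "hand": 5}]'

```text
clock: 10.72
tool_pos: [0.4427, -0.1793, 0.1309]
orientation: [179.9, 0.0, -85.2]
force: [0.4, -0.1, -2.1]
opening: 0.0148
```

```bash
python3 - <<'E'
from h import *
from plant import ctrl
o=ctrl.get_obs();print(o["clock"],o["tool_pos"],o["orientation"],o["opening"],o["joint_pos"],toff(o,(.4437,-.1785,.010)).round(1))
E
```

```text
10.7167 [ 0.44266537 -0.17930681  0.1308934 ] [ 1.79913404e+02  1.56522161e-02 -8.52209842e+01] 0.014835168156750286 [ 1.61659020e+00  5.36838546e+00 -2.91923842e+01 -1.31626566e-02
 -5.55265587e+01  3.16989613e+00] [ -0.7  -1.3 120.9]
```

Emit:
jog_arm --motion '[{"offset": [0, -1, 40], "roll": 0, "hand": 5}, {"offset": [0, -1, 80], "roll": 0, "hand": 5}, {"offset": [0, -1, 105], "roll": 0, "hand": 5}, {"offset": [0, -1, 112], "roll": 0, "hand": 5}, {"offset": [0, -1, 116], "roll": 0, "hand": 5}, {"offset": [0, -1, 119], "roll": 0, "hand": 5}, {"offset": [0, -1, 121], "roll": 0, "hand": 5}, {"offset": [0, -1, 122], "roll": 0, "hand": 5}, {"offset": [0, -1, 123], "roll": 0, "hand": 5}, {"offset": [0, -1, 123], "roll": 0, "hand": 5}]'

```text
clock: 11.55
tool_pos: [0.4448, -0.1796, 0.0095]
orientation: [-179.9, -0.0, -85.0]
force: [0.7, -0.0, -1.8]
opening: 0.0148
```

Emit:
jog_arm --motion '[{"offset": [0, 0, 1], "roll": 0, "hand": 5}, {"offset": [0, 0, 2], "roll": 0, "hand": 5}, {"offset": [0, 0, 3], "roll": 0, "hand": 5}, {"offset": [0, 0, 3], "roll": 0, "hand": 5}]'

```text
clock: 11.88
tool_pos: [0.4442, -0.1797, 0.0058]
orientation: [-180.0, -0.0, -85.0]
force: [-0.5, 0.6, 0.2]
opening: 0.0146
```

Emit:
jog_arm --motion '[{"offset": [0, 0, 1], "roll": 0, "hand": 5}, {"offset": [0, 0, 2], "roll": 0, "hand": 5}, {"offset": [0, 0, 2], "roll": 0, "hand": 5}]'

```text
clock: 12.13
tool_pos: [0.4444, -0.1799, 0.0044]
orientation: [-180.0, -0.0, -85.0]
force: [-3.8, 0.5, 11.2]
opening: 0.015
```

Contact came at z = 0.0044 with 11 N, the right height for the rests. I release, rise, and shift to the crossbar side.

Emit:
jog_arm --motion '[{"offset": [0, 0, 0], "roll": 0, "hand": 30}, {"offset": [0, 0, 0], "roll": 0, "hand": 50}, {"offset": [0, 0, 0], "roll": 0, "hand": 50}, {"offset": [0, 0, 0], "roll": 0, "hand": 50}, {"offset": [0, 0, 0], "roll": 0, "hand": 50}, {"offset": [0, 0, 0], "roll": 0, "hand": 50}, {"offset": [0, 0, -10], "roll": 0, "hand": 50}, {"offset": [0, 0, -40], "roll": 0, "hand": 50}, {"offset": [0, 0, -80], "roll": 0, "hand": 50}, {"offset": [-40, 0, -100], "roll": 0, "hand": 50}, {"offset": [-80, 0, -100], "roll": 0, "hand": 50}, {"offset": [-91, 0, -100], "roll": 0, "hand": 50}, {"offset": [-91, 0, -100], "roll": 0, "hand": 50}, {"offset": [-91, 0, -100], "roll": 0, "hand": 50}]'

```text
clock: 13.3
tool_pos: [0.4364, -0.0882, 0.104]
orientation: [-180.0, 0.0, -84.9]
force: [0.2, -0.3, -0.6]
opening: 0.05
```

```bash
python3 - <<'E'
from h import *
from plant import ctrl,cams
o,s=wrist(ctrl,cams,"w8");t=cams.snapshot("scene");pickle.dump(t,open("s8.pkl","wb"))
print(o["clock"],o["tool_pos"],o["orientation"],o["opening"],o["force"],o["joint_pos"])
v=np.array([.4397,-.1327]);n=np.array([np.cos(np.radians(-85)),np.sin(np.radians(-85))])
P=np.array([[*(v+n*.085),.05],[*v,.05],[*(v-n*.073),.05]]);print("pred nose,mid,crossbar",proj(s,P).round(1),proj(t,P).round(1))
a=cv2.resize(t["img"][190:270,130:260],None,fx=3,fy=3);b=cv2.resize(s["img"][0:340,110:440],None,fx=1.2,fy=1.2)
c=np.zeros((408,390+b.shape[1],3),np.uint8);c[:240,:390]=a;c[:,390:]=b
cv2.imwrite("pics/c8.png",c[:,:,::-1])
E
```

```text
13.3 [ 0.43637939 -0.08824688  0.10402202] [-1.79963732e+02  6.77038928e-03 -8.48842981e+01] 0.050008197403417366 [ 0.17127077 -0.30595926 -0.56873759] [ 1.40851632e+01  3.88447605e+00 -3.50199472e+01 -1.32826231e-03
 -5.10586966e+01 -8.96862887e+00]
pred nose,mid,crossbar [[276.1  21.4]
 [275.7 158.5]
 [275.4 256.5]] [[157.9 230.4]
 [183.9 220.6]
 [205.7 212.4]]
```

View pics/c8.png

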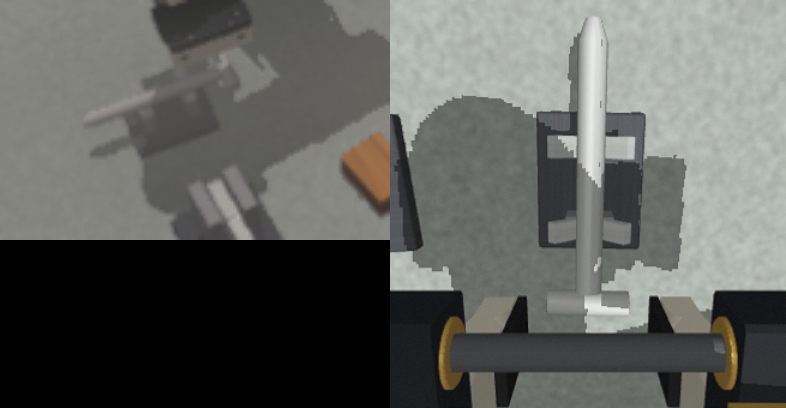

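The pin lies level in both Vs. The nose is at px (279,14) and the crossbar at (275,252).

```bash
python3 - <<'E'
from h import *
from plant import ctrl
s=load("w8");P=plane(s,[(279.2,13.8),(282.5-5.5,250/1.2+0.0),(275.0,252.5)],.05)
Q=plane(s,[((592-390)/1.2+110,60/1.2),((591-390)/1.2+110,280/1.2)],.05)
print(P.round(4),Q.round(4))
d=Q[0]-Q[1];ang=np.degrees(np.arctan2(d[1],d[0]));print("axis ang",ang,"len tip-crossbar ctr",np.linalg.norm(P[0]-P[2]))
d2=P[0]-P[2];print(np.degrees(np.arctan2(d2[1],d2[0])))
u=d/np.linalg.norm(d)
nose=P[0]; inner=nose-u*.150;print("inner face from nose",inner,"from bar",P[2]+u*.008)
o=ctrl.get_obs();i=(inner+P[2]+u*.008)/2;g=i+u*.022;g[2]=.004;print(g,toff(o,g).round(1),o["tool_pos"])
E
```

```text
[[ 0.4456 -0.2218  0.05  ]
 [ 0.4355 -0.0972  0.05  ]
 [ 0.4339 -0.0632  0.05  ]] [[ 0.4442 -0.2013  0.05  ]
 [ 0.4334 -0.0784  0.05  ]]
axis ang -84.9792526949735 len tip-crossbar ctr 0.15901975287505146
-85.78439098725991
inner face from nose [ 0.43246151 -0.07233643  0.05      ] from bar [ 0.43459958 -0.07114067  0.05      ]
[ 0.43545591 -0.09365413  0.004     ] [ 4.3  1.1 99.6] [ 0.43622151 -0.08927184  0.10357831]
```

Emit:
jog_arm --motion '[{"offset": [4, 1, 30], "roll": 0, "hand": 50}, {"offset": [4, 1, 60], "roll": 0, "hand": 50}, {"offset": [4, 1, 80], "roll": 0, "hand": 50}, {"offset": [4, 1, 92], "roll": 0, "hand": 50}, {"offset": [4, 1, 99], "roll": 0, "hand": 50}, {"offset": [4, 1, 99], "roll": 0, "hand": 50}, {"offset": [4, 1, 99], "roll": 0, "hand": 5}, {"offset": [4, 1, 99], "roll": 0, "hand": 5}, {"offset": [4, 1, 99], "roll": 0, "hand": 5}, {"offset": [4, 1, 99], "roll": 0, "hand": 5}, {"offset": [4, 1, 99], "roll": 0, "hand": 5}, {"offset": [4, 1, 99], "roll": 0, "hand": 5}, {"offset": [4, 1, 99], "roll": 0, "hand": 5}, {"offset": [4, 1, 99], "roll": 0, "hand": 5}]'

```text
clock: 14.57
tool_pos: [0.4353, -0.0909, 0.0053]
orientation: [-179.9, 0.2, -85.1]
force: [-6.4, 21.1, 2.0]
opening: 0.0151
```

A side force of 21 N with the TCP held 3 mm back means the fingers rub a V plate. I open, shift 8 mm toward the crossbar and regrip.

Emit:
jog_arm --motion '[{"offset": [-3, 0, 0], "roll": 0, "hand": 40}, {"offset": [-5, 0, 0], "roll": 0, "hand": 40}, {"offset": [-8, 0, 0], "roll": 0, "hand": 40}, {"offset": [-8, 0, 0], "roll": 0, "hand": 40}, {"offset": [-8, 0, 0], "roll": 0, "hand": 40}, {"offset": [-8, 0, 0], "roll": 0, "hand": 40}]'

```text
clock: 15.07
tool_pos: [0.435, -0.0852, 0.0049]
orientation: [-180.0, -0.0, -85.0]
force: [0.2, -0.3, 0.5]
opening: 0.0392
```

```bash
python3 - <<'E'
from h import *
from plant import ctrl,cams
o,s=wrist(ctrl,cams,"w9");print(o["tool_pos"],o["orientation"],o["force"])
print(proj(s,[(.4456,-.2218,.05),(.4339,-.0632,.05)]))
g=cv2.cvtColor(s["img"],cv2.COLOR_RGB2GRAY)
print(g[0:60:4,255:300:3])
E
```

```text
[ 0.43501543 -0.08515306  0.00490048] [-1.79989207e+02 -2.43363581e-03 -8.50147444e+01] [ 0.21426782 -0.27500309  0.5105268 ]
[[278.53233614 -82.39696971]
 [272.75771227 327.62884164]]
[[105 153 174 192 207 221 231 236 239 233 228 225 219 207 190]
 [104 154 173 191 208 219 231 237 239 233 229 226 218 207 189]
 [103 156 175 193 208 223 230 237 239 234 228 224 217 207 188]
 [101 153 174 192 209 220 231 237 238 233 227 223 217 203 186]
 [105 156 174 192 209 220 231 237 238 232 229 225 216 203 186]
 [103 157 174 193 210 221 231 238 237 231 228 226 212 202 183]
 [102 155 177 192 208 221 232 237 238 231 227 225 215 202 177]
 [ 99 156 175 194 207 223 231 238 238 232 226 225 211 200 171]
 [101 154 175 194 206 222 231 237 237 231 226 221 138 198 164]
 [103 155 176 194 208 223 231 237 237 231 227 222 141 198 162]
 [102 156 176 195 208 223 231 238 237 230 225 223 211 198 155]
 [102 158 177 194 210 222 231 238 236 230 225 222 213 195 149]
 [105 157 176 197 209 224 232 238 236 230 224 220 210 194 141]
 [106 155 177 195 209 224 232 237 236 229 225 221 211 192 138]
 [106 159 176 197 211 223 232 238 236 230 224 223 209 191 132]]
```

Emit:
jog_arm --motion '[{"offset": [0, 0, 0], "roll": 0, "hand": 5}, {"offset": [0, 0, 0], "roll": 0, "hand": 5}, {"offset": [0, 0, 0], "roll": 0, "hand": 5}, {"offset": [0, 0, 0], "roll": 0, "hand": 5}, {"offset": [0, 0, 0], "roll": 0, "hand": 5}, {"offset": [0, 0, 0], "roll": 0, "hand": 5}, {"offset": [0, 0, 0], "roll": 0, "hand": 5}, {"offset": [0, 0, 0], "roll": 0, "hand": 5}, {"offset": [0, 0, -5], "roll": 0, "hand": 5}, {"offset": [0, 0, -15], "roll": 0, "hand": 5}, {"offset": [0, 0, -30], "roll": 0, "hand": 5}, {"offset": [0, 0, -60], "roll": 0, "hand": 5}, {"offset": [0, 0, -90], "roll": 0, "hand": 5}, {"offset": [0, 0, -100], "roll": 0, "hand": 5}, {"offset": [0, 0, -100], "roll": 0, "hand": 5}]'

```text
clock: 16.37
tool_pos: [0.4364, -0.0848, 0.1076]
orientation: [-179.7, 0.0, -85.0]
force: [0.3, 0.5, -2.0]
opening: 0.015
```

```bash
python3 - <<'E'
from h import *
from plant import ctrl,cams
o,s=wrist(ctrl,cams,"w10");print(o["tool_pos"],o["orientation"],o["force"],o["opening"],o["joint_pos"].round(1))
# approach pose: nose 20 mm short of the ear's +y face, on the eye line
c=np.array([.6155,-.111]);psi=np.radians(9.4);yb=np.array([-np.sin(psi),np.cos(psi)])
g=c+yb*(.025+.020+.136);print("pregrip",g,"r",np.linalg.norm(g));
print(toff(o,(*g,.105)).round(1),toff(o,(*g,.075-.046)).round(1),"roll",-np.radians(-80.6-o["orientation"][2]))
E
```

```text
[ 0.43637656 -0.08480103  0.10760654] [-1.79723567e+02  2.94344139e-02 -8.49995210e+01] [ 0.31962869  0.50585234 -1.98569985] 0.014951980738459675 [ 14.6   3.4 -35.    0.  -51.3  -9.6]
pregrip [0.585938   0.06756956] r 0.5898211478315191
[-138.8 -162.3    3.5] [-138.7 -161.9   79.5] roll -0.07678612734138084
```

Emit:
jog_arm --motion '[{"offset": [-139, -162, 0], "roll": -0.077, "hand": 5}, {"offset": [-139, -162, 0], "roll": -0.077, "hand": 5}, {"offset": [-139, -162, 0], "roll": -0.077, "hand": 5}, {"offset": [-139, -162, 0], "roll": -0.077, "hand": 5}, {"offset": [-139, -162, 0], "roll": -0.077, "hand": 5}, {"offset": [-139, -162, 0], "roll": -0.077, "hand": 5}, {"offset": [-139, -162, 0], "roll": -0.077, "hand": 5}, {"offset": [-139, -162, 0], "roll": -0.077, "hand": 5}, {"offset": [-139, -162, 30], "roll": -0.077, "hand": 5}, {"offset": [-139, -162, 60], "roll": -0.077, "hand": 5}, {"offset": [-139, -162, 75], "roll": -0.077, "hand": 5}, {"offset": [-139, -162, 79], "roll": -0.077, "hand": 5}, {"offset": [-139, -162, 79], "roll": -0.077, "hand": 5}, {"offset": [-139, -162, 79], "roll": -0.077, "hand": 5}]'

```text
clock: 17.58
tool_pos: [0.5843, 0.067, 0.0264]
orientation: [-180.0, -0.0, -80.6]
force: [-0.4, 0.1, -1.1]
opening: 0.0151
```

```bash
python3 - <<'E'
from h import *
from plant import ctrl,cams
o,w=wrist(ctrl,cams,"w11");T=pose(o);print(o["clock"],o["tool_pos"],o["orientation"],o["force"],o["opening"])
c=np.array([.6155,-.111]);psi=np.radians(9.4);yb=np.array([-np.sin(psi),np.cos(psi)])
out=[]
for n,(x,y,w_,h_) in(("scene",(180,220,80,85)),("top",(285,135,105,85))):
    s=cams.snapshot(n);pickle.dump(s,open(n+"11.pkl","wb"))
    k=4.9 if n=="scene" else 3.7
    im=cv2.resize(s["img"][y:y+h_,x:x+w_],None,fx=k,fy=k,interpolation=cv2.INTER_CUBIC)
    for P,col in(((T@[.136,0,-.046,1])[:3],(255,0,0)),((T@[.08,0,-.046,1])[:3],(255,0,0)),((T@[.0,0,-.046,1])[:3],(255,0,0)),([*(c+yb*.025),.075],(0,255,0)),([*(c-yb*.025),.075],(0,255,0))):
        p=(proj(s,P)[0]-(x,y)+.5)*k;cv2.circle(im,tuple(int(i) for i in p),2,col,-1);print(n,proj(s,P)[0].round(1),p.round())
    out.append(im)
h=max(i.shape[0] for i in out);c=np.zeros((h,sum(i.shape[1] for i in out),3),np.uint8);x=0
for i in out:c[:i.shape[0],x:x+i.shape[1]]=i;x+=i.shape[1]
cv2.imwrite("pics/c11.png",c[:,:,::-1]);print(c.shape)
E
```

```text
17.5833 [0.58432098 0.06702854 0.02638727] [-1.79986840e+02 -1.42612531e-02 -8.06172977e+01] [-0.35798699  0.13021857 -1.14667969] 0.015126911677221352
scene [218.8 253.2] [193. 165.]
scene [235.9 245. ] [276. 125.]
scene [259.5 233.6] [392.  69.]
scene [212.9 256.1] [164. 179.]
scene [197.2 263.7] [ 87. 216.]
top [358.7 190.9] [274. 209.]
top [338.7 193.9] [201. 220.]
top [310.1 198.3] [ 95. 236.]
top [365.8 189. ] [301. 202.]
top [383.6 186.3] [367. 192.]
(417, 780, 3)
```

View pics/c11.png

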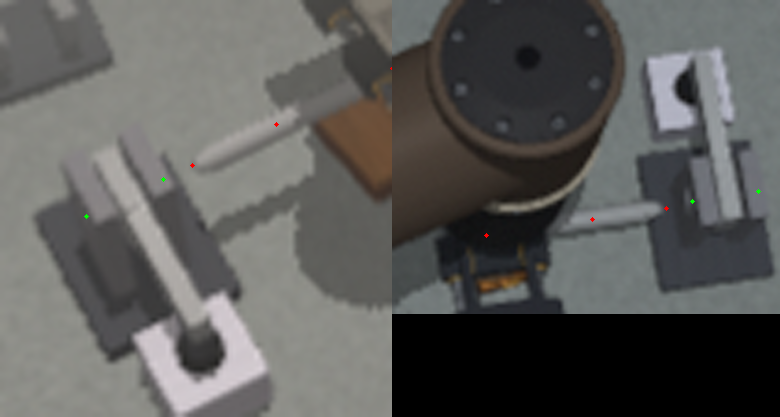

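The pin is straight and level. It matches its predicted line in both views, with the nose about 20 mm short of the ear. It needs about 2 mm toward +x and 3 mm up.

Emit:
jog_arm --motion '[{"offset": [0, -1.5, -3], "roll": 0, "hand": 5}, {"offset": [0, -1.5, -3], "roll": 0, "hand": 5}, {"offset": [0, -1.5, -3], "roll": 0, "hand": 5}, {"offset": [0, -1.5, -3], "roll": 0, "hand": 5}]'

```text
clock: 18.07
tool_pos: [0.5859, 0.0679, 0.0292]
orientation: [-180.0, 0.0, -80.6]
force: [0.5, 0.1, -1.5]
opening: 0.015
```

```bash
python3 - <<'E'
from h import *
from plant import ctrl,cams
L=[]
for i in range(5):
    o=ctrl.get_obs();L.append(o["tool_pos"]);cams.snapshot("wrist")
m=np.mean(L,0);o["tool_pos"]=m;print(m,np.std(L,0),o["orientation"])
g=(.5859,.0676,.0299);print(toff(o,g).round(1))
E
```

```text
[0.58576615 0.0678001  0.02888732] [8.68811242e-05 4.73714736e-05 1.63884018e-04] [ 1.79989924e+02 -2.01140638e-03 -8.06023020e+01]
[ 0.2 -0.1 -1. ]
```

Emit:
jog_arm --motion '[{"offset": [5, 0, -1], "roll": 0, "hand": 5}, {"offset": [10, 0, -1], "roll": 0, "hand": 5}, {"offset": [15, 0, -1], "roll": 0, "hand": 5}, {"offset": [19, 0, -1], "roll": 0, "hand": 5}, {"offset": [23, 0, -1], "roll": 0, "hand": 5}, {"offset": [27, 0, -1], "roll": 0, "hand": 5}, {"offset": [31, 0, -1], "roll": 0, "hand": 5}, {"offset": [35, 0, -1], "roll": 0, "hand": 5}, {"offset": [35, 0, -1], "roll": 0, "hand": 5}]'

```text
clock: 19.07
tool_pos: [0.5915, 0.0325, 0.0297]
orientation: [180.0, -0.0, -80.6]
force: [0.6, 0.8, -1.3]
opening: 0.0148
```

Emit:
jog_arm --motion '[{"offset": [5, 0, 0], "roll": 0, "hand": 5}, {"offset": [10, 0, 0], "roll": 0, "hand": 5}, {"offset": [15, 0, 0], "roll": 0, "hand": 5}, {"offset": [20, 0, 0], "roll": 0, "hand": 5}, {"offset": [25, 0, 0], "roll": 0, "hand": 5}, {"offset": [30, 0, 0], "roll": 0, "hand": 5}, {"offset": [30, 0, 0], "roll": 0, "hand": 5}]'

```text
clock: 19.65
tool_pos: [0.5964, 0.0027, 0.0297]
orientation: [180.0, -0.0, -80.6]
force: [-0.8, -0.7, -2.0]
opening: 0.0151
```

Emit:
jog_arm --motion '[{"offset": [5, 0, 0], "roll": 0, "hand": 5}, {"offset": [10, 0, 0], "roll": 0, "hand": 5}, {"offset": [15, 0, 0], "roll": 0, "hand": 5}, {"offset": [20, 0, 0], "roll": 0, "hand": 5}, {"offset": [25, 0, 0], "roll": 0, "hand": 5}, {"offset": [30, 0, 0], "roll": 0, "hand": 5}, {"offset": [30, 0, 0], "roll": 0, "hand": 5}]'

```text
clock: 20.23
tool_pos: [0.6013, -0.0269, 0.0297]
orientation: [180.0, -0.0, -80.6]
force: [-0.0, 0.2, -1.8]
opening: 0.0152
```

Nose is through with no force. I advance another 38 mm, which leaves the fingers about 13 mm off the ear.

Emit:
jog_arm --motion '[{"offset": [5, 0, 0], "roll": 0, "hand": 5}, {"offset": [10, 0, 0], "roll": 0, "hand": 5}, {"offset": [15, 0, 0], "roll": 0, "hand": 5}, {"offset": [20, 0, 0], "roll": 0, "hand": 5}, {"offset": [25, 0, 0], "roll": 0, "hand": 5}, {"offset": [30, 0, 0], "roll": 0, "hand": 5}, {"offset": [35, 0, 0], "roll": 0, "hand": 5}, {"offset": [38, 0, 0], "roll": 0, "hand": 5}, {"offset": [38, 0, 0], "roll": 0, "hand": 5}]'

```text
clock: 20.98
tool_pos: [0.6075, -0.0641, 0.0297]
orientation: [180.0, -0.0, -80.6]
force: [-0.8, -0.1, -2.0]
opening: 0.0152
```

Emit:
jog_arm --motion '[{"offset": [0, 0, 1.5], "roll": 0, "hand": 5}, {"offset": [0, 0, 1.5], "roll": 0, "hand": 25}, {"offset": [0, 0, 1.5], "roll": 0, "hand": 40}, {"offset": [0, 0, 1.5], "roll": 0, "hand": 40}, {"offset": [0, 0, 1.5], "roll": 0, "hand": 40}, {"offset": [0, 0, 1.5], "roll": 0, "hand": 40}, {"offset": [0, 0, -10], "roll": 0, "hand": 40}, {"offset": [0, 0, -40], "roll": 0, "hand": 40}, {"offset": [0, 0, -60], "roll": 0, "hand": 40}, {"offset": [0, 0, -60], "roll": 0, "hand": 40}, {"offset": [-40, 0, -60], "roll": 0, "hand": 5}, {"offset": [-62, 0, -60], "roll": 0, "hand": 1}, {"offset": [-62, 0, -60], "roll": 0, "hand": 1}, {"offset": [-62, 0, -60], "roll": 0, "hand": 1}, {"offset": [-62, 0, -60], "roll": 0, "hand": 1}]'

```text
clock: 22.23
tool_pos: [0.5975, -0.0022, 0.0902]
orientation: [-180.0, -0.0, -80.6]
force: [0.3, -0.6, 0.9]
opening: 0.0122
```

```bash
python3 - <<'E'
from h import *
from plant import ctrl,cams
o,s=wrist(ctrl,cams,"w12");print(o["clock"],o["tool_pos"],o["orientation"],o["force"],o["opening"])
c=np.array([.6155,-.111]);psi=np.radians(9.4);yb=np.array([-np.sin(psi),np.cos(psi)])
a=[]
for k in(.100,.077,.061,.025):
    p=proj(s,[*(c+yb*k),.073])[0];print(k,p.round(1))
g=cv2.cvtColor(s["img"],cv2.COLOR_RGB2GRAY)
u=int(p[0]);print("col",u-25,g[100:245:4,u-25]);print("col axis",g[100:245:4,u]);print("col",u+25,g[100:245:4,u+25])
E
```

```text
22.2333 [ 0.59746858 -0.0022481   0.09024251] [-1.79974218e+02 -2.67452383e-03 -8.05648433e+01] [ 0.33846989 -0.58404766  0.90695911] 0.012164569831506246
0.1 [274.5 221.6]
0.077 [274.5 184.8]
0.061 [274.5 157.8]
0.025 [274.6  92.7]
col 249 [ 99  54  56  60  51  56  39 117 115 118 119 118 119 118 118 117 136 138
 143 144 137 115 117 114 109 113 111 113 120 119 121 117 124 123 119 119
  79]
col axis [229 229 228 228 229 229 230 235 145 145 148 147 146 147 148 146 134 141
 145 146 139 115 116 119 119 121 121 118 113 115 119 119 113 197 146 120
  41]
col 299 [103  97 101 101 101  99  77 199 200 201 188 115 117 117 109 133 133 141
 143 145 139 116 201 200 199 213 123 118 122 121 184 198 203 196 119  41
  44]
```

The crossbar spans rows 160–184 on the axis, where predicted, so its inner face is about 35 mm from the ear. I lower the closed fingers behind it and push, first most of the way.

Emit:
jog_arm --motion '[{"offset": [0, 0, 30], "roll": 0, "hand": 1}, {"offset": [0, 0, 50], "roll": 0, "hand": 1}, {"offset": [0, 0, 57], "roll": 0, "hand": 1}, {"offset": [0, 0, 57], "roll": 0, "hand": 1}, {"offset": [8, 0, 57], "roll": 0, "hand": 1}, {"offset": [16, 0, 57], "roll": 0, "hand": 1}, {"offset": [21, 0, 57], "roll": 0, "hand": 1}, {"offset": [25, 0, 57], "roll": 0, "hand": 1}, {"offset": [29, 0, 57], "roll": 0, "hand": 1}, {"offset": [33, 0, 57], "roll": 0, "hand": 1}, {"offset": [37, 0, 57], "roll": 0, "hand": 1}, {"offset": [41, 0, 57], "roll": 0, "hand": 1}, {"offset": [45, 0, 57], "roll": 0, "hand": 1}, {"offset": [49, 0, 57], "roll": 0, "hand": 1}, {"offset": [52, 0, 57], "roll": 0, "hand": 1}, {"offset": [52, 0, 57], "roll": 0, "hand": 1}]'

```text
clock: 23.62
tool_pos: [0.6057, -0.0543, 0.0326]
orientation: [180.0, -0.0, -80.6]
force: [-0.5, 0.2, 0.3]
opening: 0.0007
```

Emit:
jog_arm --motion '[{"offset": [1, 0, 0], "roll": 0, "hand": 1}, {"offset": [2, 0, 0], "roll": 0, "hand": 1}, {"offset": [3, 0, 0], "roll": 0, "hand": 1}, {"offset": [4, 0, 0], "roll": 0, "hand": 1}, {"offset": [5, 0, 0], "roll": 0, "hand": 1}, {"offset": [5, 0, 0], "roll": 0, "hand": 1}]'

```text
clock: 24.12
tool_pos: [0.6064, -0.0585, 0.0326]
orientation: [180.0, 0.0, -80.6]
force: [-1.0, 2.3, -1.6]
opening: 0.001
```

Emit:
jog_arm --motion '[{"offset": [1, 0, 0], "roll": 0, "hand": 1}, {"offset": [2, 0, 0], "roll": 0, "hand": 1}, {"offset": [2, 0, 0], "roll": 0, "hand": 1}]'

```text
clock: 24.37
tool_pos: [0.6068, -0.0598, 0.0326]
orientation: [180.0, 0.1, -80.6]
force: [-1.2, 5.4, -1.1]
opening: 0.0008
```

Emit:
jog_arm --motion '[{"offset": [1, 0, 0], "roll": 0, "hand": 1}, {"offset": [2, 0, 0], "roll": 0, "hand": 1}, {"offset": [2, 0, 0], "roll": 0, "hand": 1}, {"offset": [2, 0, 0], "roll": 0, "hand": 1}]'

```text
clock: 24.7
tool_pos: [0.6068, -0.06, 0.0325]
orientation: [-180.0, 0.2, -80.6]
force: [-3.9, 15.3, 1.8]
opening: 0.0012
```

The fingers stopped and the force rose to 15 N at the expected home position. I back off, rise and check.

Emit:
jog_arm --motion '[{"offset": [-5, 0, 0], "roll": 0, "hand": 1}, {"offset": [-15, 0, 0], "roll": 0, "hand": 1}, {"offset": [-25, 0, -20], "roll": 0, "hand": 1}, {"offset": [-45, 0, -60], "roll": 0, "hand": 1}, {"offset": [-60, 0, -90], "roll": 0, "hand": 1}, {"offset": [-70, 0, -110], "roll": 0, "hand": 1}, {"offset": [-70, 0, -110], "roll": 0, "hand": 1}, {"offset": [-70, 0, -110], "roll": 0, "hand": 1}]'

```text
clock: 25.37
tool_pos: [0.5967, 0.0074, 0.1445]
orientation: [-179.8, 0.0, -80.5]
force: [-0.1, -0.5, -1.2]
opening: 0.001
```

```bash
python3 - <<'E'
from h import *
from plant import ctrl,cams
o,s=wrist(ctrl,cams,"w13");print(o["clock"],o["tool_pos"],o["force"])
t=cams.snapshot("scene");b0=load("scene")
c=np.array([.6155,-.111]);psi=np.radians(9.4);yb=np.array([-np.sin(psi),np.cos(psi)])
for k in(.041,.025,-.025,-.125):print(k,proj(s,[*(c+yb*k),.073])[0].round(1),proj(t,[*(c+yb*k),.073])[0].round(1))
a=cv2.resize(t["img"][180:330,90:380],None,fx=1.25,fy=1.25);b=cv2.resize(s["img"][0:270,130:420],None,fx=1.5,fy=1.5)
z=np.zeros((405,a.shape[1]+b.shape[1],3),np.uint8);z[:a.shape[0],:a.shape[1]]=a;z[:,a.shape[1]:]=b
z[195:390,:362]=cv2.resize(b0["img"][180:330,90:380],(362,195));print(a.shape,z.shape)
cv2.imwrite("pics/c13.png",z[:,:,::-1])
E
```

```text
25.3667 [0.59671572 0.00740231 0.14451502] [-0.08335468 -0.52363578 -1.21710898]
0.041 [276.2 107.3] [217.9 254.1]
0.025 [276.2  83.4] [213.  256.5]
-0.025 [276.5   2.6] [197.3 264. ]
-0.125 [ 277.  -195.2] [164.9 279.6]
(188, 362, 3) (405, 797, 3)
```

View pics/c13.png

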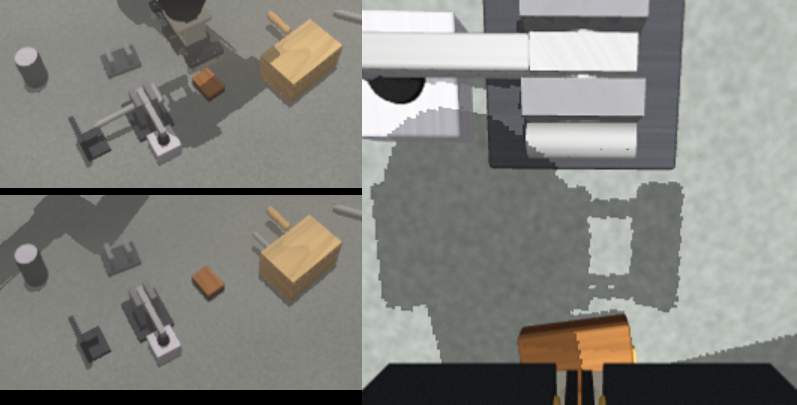

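The crossbar spans wrist rows 82–105, and home predicts 83–107. It lies flush and parallel to the ear, the nose is out on the plate's side, and the bystanders are where they were. I hand in.

```bash
python3 -c "
from plant import order
print(order.close_job())"
```

```text
the job is handed in; nothing more can be done
None
```

I drew the small T-pin out of the rack, laid it in the V-rests and let go. I then took it again near the crossbar, put it through the eye from the +y side (away from the angle plate), and pushed the crossbar home. I handed in at about 25 s.

**Last checks:**
- **Crossbar:** it measures within about 1–2 mm of the home position and lies parallel to the ear. The last push stopped there, with the force rising to 15 N.
- **Bystanders:** angle plate, case, file and can look unmoved in the scene picture.
- **Robot:** the arm was clear of everything at hand-in.

**What disagreed or went wrong:**
- **Finger length:** the fingers really end about 38 mm short of where the stated TCP puts them. My first grasp closed on air above the pin, and the scene-camera pixels there showed the pin unmoved. I corrected the depth from then on.
- **V-rest contact:** my first regrip near the crossbar rubbed a V plate with about 21 N. I reopened, shifted 8 mm toward the crossbar and regripped.

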